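# Wedge the rocking jeweller's chest

### The job

The small dark-wood drawer chest with the white top on the jeweller's bench rocks because the foot under its red-dotted corner is too short. First press down on that corner with a fingertip to feel it rock and let it come back; then push the yellow-painted wooden wedge, thin end first, along the bench under that foot until it just bears snugly and the chest still stands level; then press the dotted corner again, firmly (8 N or so), to check that it no longer rocks, and move clear. Only touch and push: do not pick up the wedge or the chest, do not shove the chest out of place, and leave everything else where it is.

Things in the scene. Friction and masses are not known exactly. Their poses are not given: they have to be found in the camera images.
- chest: Loose dark-wood drawer chest with a white top, 1.3 to 2 kg, 150 mm (x) by 200 mm (y); top face 80 mm and wooden underside 16 mm above the bench. Origin at bench level under its centre, z up. Knobbed drawers on its +x face. It stands level on three round brass feet, 18 mm across, 16 mm long, 58 mm in x and 82 mm in y from the centre; the fourth, at x = +58, y = -82 mm, is too short and hangs clear.
- short_foot (a point): Point on the chest straight below the centre of the short foot, at bench level, axes as the chest. That foot is 18 mm across and ends an unknown 5 to 9 mm above the bench.
- corner (a point): Centre of the red dot (18 mm across) on the chest's top face, 80 mm above the bench, straight above the short foot: the place to press. Axes as the chest. A steady 1 to 3 N down (more as first touched) rocks the chest 3 to 5 degrees, till the short foot meets the bench; 12 N surely does. Let go, it rocks back level. Once wedged it gives under 1.5 mm.
- wedge: Loose yellow-painted wooden wedge, 45 g, lying flat: 130 mm long, 40 mm wide, 2.5 mm high at the thin edge, rising evenly to 18 mm at its square thick end. Origin on the bench under the middle of the thin edge; +y points from thick to thin end, the way to push; z up. It starts 20 to 55 mm off the chest's -y side, pointing at the short foot within 6 mm and 0.1 rad of the chest's +y.
- wedge_end (a point): Middle of the wedge's thick end face (40 mm wide, 18 mm high), 9 mm above the bench: the place to push, along the wedge's +y. It slides with under 1 N until it meets the foot; then the push rises quickly, and about 4 N seats it snugly. It stays there by friction.
- bench_block: Not part of the job: steel bench block, 80 x 80 x 30 mm; origin at the centre of its underside.
- stone_dish: Not part of the job: dark steel dish for stones, 70 mm across, 22 mm high; origin at the centre of its underside.
- hammer: Not part of the job: hammer lying on the bench, 220 mm long; origin near its middle, x along the handle towards the head.
- screwdriver: Not part of the job: screwdriver lying on the bench, 160 mm long; x along it towards the tip.
- flux_jar: Not part of the job: amber jar with a black cap, 56 mm across, 65 mm high; origin at the centre of its underside.
- charcoal: Not part of the job: black charcoal soldering block, 120 x 70 x 35 mm; origin at the centre of its underside.
- bangle: Not part of the job: brass bangle lying flat, 68 mm across, 8 mm high; origin at the centre of its underside.

How it is judged:
By the outcome, as a careful person would: the job done as asked, in the order asked, and still so for the second after the job is handed in, with the robot touching nothing.
It also fails if it takes over 58 s, if anything falls off the work surface, if the arm or the gripper's body presses on something with over 40 N, if the wrist force passes 120 N, or if a joint passes its speed limit or range.

### The arm

A 7-joint arm with a two-finger parallel gripper is mounted at the origin on the work surface. World frame = base frame: x ahead of the robot, y to its left, z up, the work surface at z = 0. Lengths are in m, angles in rad, forces in N, time in s.
With the tool pointing down it reaches from about 0.4 to 0.875 m from the base axis. Payload 4.4 kg.
Tool frame: the origin (TCP) lies on the centre line of the jaws, within the pads' length; the fingertips stand 22 mm ahead of it and the grasp point (between the pads) lies 3 mm ahead of it; z points along the fingers, y is the line along which they close (so a half turn about z gives the same grasp; the last joint's range is limited). The gripper opens to 85 mm and grips with 20 to 120 N. Pads are 22 mm wide; open, the fingers measure 114 mm over their backs; the gripper's body (76 mm by 85 mm) begins 54 mm behind the grasp point. The pads swing forward as they close: fully open they stand 13 mm farther back than shut.
Start: joints at [1.151, 0.628, 0.038, 1.517, -0.027, 0.996, -0.02], TCP at [0.225, -0.61, 0.253] pointing down, gripper open.
Joint ranges: [-3.06, 3.06], [-0.37, 2.12], [-1.25, 1.32], [0.18, 2.47], [-1.1, 4.24], [0.23, 1.98], [-2.94, 2.94]. Speed limits (rad/s): [2.57, 2.57, 3.14, 3.14, 3.14, 3.14, 3.14].

### API

Orientations are given as a unit quaternion [w, x, y, z].
In Python, from workcell import get_obs, read_camera, camera_info, finish_job gives the robot as it stands.
- The arm moves only by the tool jog_arm, never from a script. Its argument "targets" is text: rows parted by semicolons, each of 6 numbers parted by spaces: the shift along the tool's x, y, z each as a share of 0.5 m, from -1 to 1, then the turn, a rotation vector about the tool's x, y, z each as a share of 180 degrees, from -1 to 1. A call has exactly 10 rows; each row is the pose to reach, as a shift and turn from the pose commanded when the call began, along the tool's axes at that moment, turning the shorter way round; what a row does not reach only later rows make up. A row lasts 1/12 s, in which the tool goes at most 41.7 mm and 7.16 degrees, less where a joint would pass 70% of its speed; a pose out of reach is approached as far as the arm can. A call with a number of a shift or a turn outside -1 to 1 is refused whole. A call with a gripper value outside its range is refused whole. "fingers" is the gripper command: -1 is shut, 1 is fully open, values between are in proportion, set as the call begins (left out, the last holds). The fingers move at their own pace and stop on an object; "grip_force" is the grip in N (left out, the last holds). Time passes only in rows, so rows that repeat a pose let the fingers close, or fill a call up. It gives the time, the measured TCP pose, the force, the opening and the grip force at its end, in the units of the state.
- get_obs(): the state, without advancing time (a new reading comes with each control period).
- read_camera(name): name is "scene" or "top"; returns the picture (384x512x3 uint8, red, green, blue); there is no depth.
- camera_info(name): a dict with "camera_matrix" (3x3 intrinsics, pixels), "extrinsics" (4x4, takes a point from camera to world coordinates). Camera axes: x right, y up, looking along -z (the intrinsics and any distortion apply to the point x, -y, -z); pixel columns grow to the right and rows downward; lengths in m; the calibration is good to about 2 mm. A picture is of the moment at which its call begins. camera_info takes no time and is no camera call.
- finish_job(): hands the job in; it is judged then, once.
The state is a dict: "time": time; "q": joint angles; "qd": joint speeds; "effort": joint torques, N m; "tool_pos": TCP position; "ee_rot": TCP orientation; "wrist_force": force on the tool from outside, world axes, zero at the start; "moment": the same for the moment, N m; "grip_width": finger opening in m; "finger_force": force on a finger pad.
Only numpy, scipy, OpenCV 4.12 (cv2) and the standard library are available. Lean on these libraries where they do the work, as an engineer would, in place of code of your own. Each camera call takes 0.05 s, during which the arm holds its last target. There are 200 camera calls.

## Working session

There is one attempt and no reset: what is moved stays moved. The work goes in short steps, Python scripts to look and compute and a tool call to move; the robot and the scene stay as the last step left them, time stands still between calls to the robot, and variables do not carry over. Pictures are saved under pics/ and viewed, at most 10 in all, crops included, and the job is handed in when it is done.

Besides the shell and the picture viewer there is one more tool, called after "Emit:" as name(argument=value, ...) on one line, values as JSON. jog_arm: Moves the arm, as the interface text tells. Its arguments: {"type":"object","properties":{"targets":{"type":"string"},"fingers":{"type":"number"},"grip_force":{"type":"number"}},"required":["targets"]}

```bash
mkdir -p pics
python3 - <<'E'
from workcell import *
import cv2,numpy as np
np.set_printoptions(precision=4,suppress=True)
for n in("scene","top"):
    cv2.imwrite(f"pics/{n}0.png",cv2.cvtColor(read_camera(n),cv2.COLOR_RGB2BGR)); i=camera_info(n)
    print(n,i["camera_matrix"],i["extrinsics"],[k for k in i])
print(get_obs())
E
```

```text
scene [[393.8928   0.     256.8515]
 [  0.     393.8928 195.8395]
 [  0.       0.       1.    ]] [[ 0.0664 -0.8599  0.5062  1.2318]
 [ 0.9978  0.0559 -0.0358 -0.0727]
 [ 0.0025  0.5075  0.8617  1.3022]
 [ 0.      0.      0.      1.    ]] ['camera_matrix', 'extrinsics']
top [[358.0472   0.     260.0858]
 [  0.     358.0472 194.8844]
 [  0.       0.       1.    ]] [[ 0.019   0.984  -0.177   0.3543]
 [-0.9998  0.0203  0.005  -0.0169]
 [ 0.0086  0.1769  0.9842  1.0452]
 [ 0.      0.      0.      1.    ]] ['camera_matrix', 'extrinsics']
{'time': 0.1, 'q': array([ 1.1512,  0.6293,  0.0384,  1.5182, -0.027 ,  0.9963, -0.02  ]), 'qd': array([-0.0007, -0.0011,  0.0014, -0.0006, -0.0019,  0.0001,  0.0009]), 'effort': array([  0.0041, -56.4524,   1.231 , -19.397 ,   0.0114,   0.0054,
         0.    ]), 'tool_pos': array([ 0.2251, -0.6092,  0.2525]), 'ee_rot': array([-0.0009,  0.9844,  0.176 , -0.0001]), 'wrist_force': array([ 0.4823, -0.6689,  0.8093]), 'moment': array([-0.0041,  0.0421,  0.0112]), 'finger_force': 0.0, 'grip_width': 0.08551286277286953}
```

View pics/scene0.png

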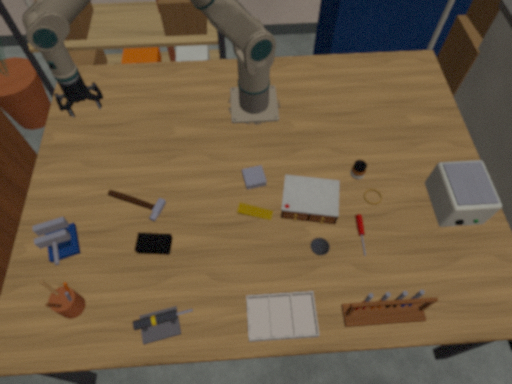

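View pics/top0.png

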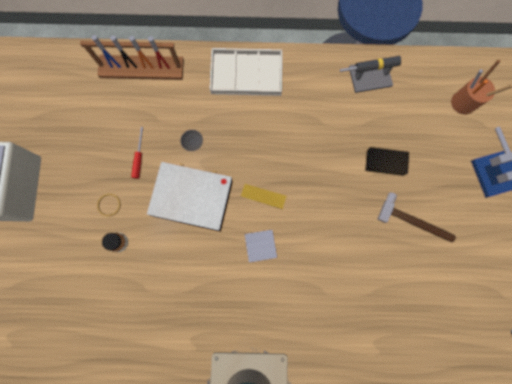

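The scene view shows the chest top around (310,195) with the red dot at (287,206) and the wedge at (255,211). In the top view the dot is at (223,181) and the wedge at (263,196), with the bench block at (261,246) beside it.

```bash
cat > h.py <<'E'
from workcell import *
import cv2,numpy as np
np.set_printoptions(precision=4,suppress=True)
def ray(n,uv):
    i=camera_info(n);K=np.array(i["camera_matrix"]);E=np.array(i["extrinsics"])
    d=np.linalg.inv(K)@[uv[0],uv[1],1]; return E[:3,3],E[:3,:3]@(d*[1,-1,-1])
def plane(n,uv,z):
    o,d=ray(n,uv); return o+d*(z-o[2])/d[2]
def tri(a,b):
    (o,d),(p,e)=ray("scene",a),ray("top",b)
    s=np.linalg.lstsq(np.c_[d,-e],p-o,rcond=None)[0]
    x,y=o+d*s[0],p+e*s[1]; return (x+y)/2,np.linalg.norm(x-y)
def mask(n,im,c):
    h=cv2.cvtColor(im,cv2.COLOR_RGB2HSV);H,S,V=[h[...,k].astype(int) for k in range(3)]
    if c=="red": m=((H<8)|(H>172))&(S>120)&(V>90)
    if c=="yel": m=(H>=22)&(H<36)&(S>160)&(V>110)
    if c=="white": m=(S<35)&(V>150)
    u,v,r=dict(scene=(285,205,75),top=(225,190,85))[n]
    w=np.zeros(m.shape,bool);w[v-r//2:v+r//2,u-r:u+r]=1
    if c=="red": w[:]=0; r=9; u,v=dict(scene=(287,206),top=(223,181))[n]; w[v-r:v+r,u-r:u+r]=1
    m=(m&w).astype(np.uint8)
    k,l,s,ce=cv2.connectedComponentsWithStats(m)
    j=1+np.argmax(s[1:,4]); return (l==j).astype(np.uint8),ce[j],s[j,4]
def look():
    out={}
    for n in("scene","top"):
        im=read_camera(n)
        for c in("red","yel","white"):
            m,ce,a=mask(n,im,c)
            box=cv2.boxPoints(cv2.minAreaRect(cv2.findContours(m,0,1)[0][0]))
            out[n,c]=(ce,a,box)
    return out
E
python3 - <<'E'
from h import *
o=look()
for k,v in o.items(): print(k,v[0],v[1],v[2].tolist())
for c in("red","yel"): print(c,tri(o["scene",c][0],o["top",c][0]))
for n in("scene","top"):
    print(n,"dot@.08",plane(n,o[n,"red"][0],.08))
    print("white",np.array([plane(n,p,.08)[:2] for p in o[n,"white"][2]]), plane(n,o[n,"white"][0],.08))
    b=o[n,"yel"][2]; b=b[np.argsort(b[:,0])]
    L,R=b[:2].mean(0),b[2:].mean(0)
    # scene: left = thick (-y); top: right = thick
    thick,thin=(L,R) if n=="scene" else (R,L)
    a,t=plane(n,thick,.018),plane(n,thin,.0025)
    print("thick",a,"thin",t,"len",np.linalg.norm((t-a)[:2]),"yaw off +y",np.arctan2(-(t-a)[0],(t-a)[1]), 'cent',plane(n,o[n,"yel"][0],.0105))
E
```

```text
('scene', 'red') [286.8333 205.8333] 6 [[285.5, 205.50003051757812], [286.5, 204.50003051757812], [288.0, 206.00003051757812], [287.0, 207.00003051757812]]
('scene', 'yel') [254.397  210.9433] 335 [[236.7647247314453, 211.9412078857422], [239.2353057861328, 202.05885314941406], [272.6470947265625, 210.4117889404297], [270.176513671875, 220.2941436767578]]
('scene', 'white') [300. 192.] 1 [[300.0, 192.0], [300.0, 192.0], [300.0, 192.0], [300.0, 192.0]]
('top', 'red') [223.5 181. ] 16 [[222.0, 179.0], [225.0, 179.0], [225.0, 183.0], [222.0, 183.0]]
('top', 'yel') [263.4216 195.8653] 453 [[241.62635803222656, 195.1957244873047], [245.11390686035156, 184.0355682373047], [284.51605224609375, 196.34873962402344], [281.02850341796875, 207.50889587402344]]
('top', 'white') [188.7361 195.7634] 3910 [[146.84799194335938, 214.4144744873047], [158.216552734375, 160.9822540283203], [230.76223754882812, 176.41749572753906], [219.3936767578125, 229.84971618652344]]
red (array([0.5639, 0.0801, 0.0839]), np.float64(0.0017282232852147963))
yel (array([ 0.5376, -0.0323,  0.0108]), np.float64(0.00043190264181408393))
scene dot@.08 [0.5617 0.0815 0.08  ]
white [[0.5078 0.1351]
 [0.5078 0.1351]
 [0.5078 0.1351]
 [0.5078 0.1351]] [0.5078 0.1351 0.08  ]
thick [ 0.5209 -0.0926  0.018 ] thin [0.5558 0.0298 0.0025] len 0.12721497376158897 yaw off +y -0.2784002273774875 cent [ 0.5374 -0.0325  0.0105]
top dot@.08 [0.5647 0.0797 0.08  ]
white [[0.4679 0.2834]
 [0.6178 0.263 ]
 [0.578  0.0601]
 [0.4301 0.0857]] [0.5214 0.173  0.08  ]
thick [ 0.5196 -0.0885  0.018 ] thin [0.5567 0.0276 0.0025] len 0.12187797643258948 yaw off +y -0.30912150390722604 cent [ 0.5377 -0.0321  0.0105]
```

```bash
cat >> h.py <<'E'
from scipy.spatial.transform import Rotation as R
def rot(): 
    return R.from_quat(get_obs()["ee_rot"],scalar_first=True)
def to(p,face=None):
    """shares to bring TCP to p, tool pointing straight down with tool y along world angle face"""
    s=get_obs();r=rot();d=r.inv().apply(np.array(p)-s["tool_pos"])/.5
    t=np.zeros(3)
    if face is not None:
        y=np.array([np.cos(face),np.sin(face),0]);z=np.array([0,0,-1.]);T=np.c_[np.cross(y,z),y,z]
        t=(r.inv()*R.from_matrix(T)).as_rotvec()/np.pi
    print(np.r_[d,t])
def st():
    s=get_obs();print(s["time"],s["tool_pos"],rot().as_matrix()[:,1],s["wrist_force"],s["grip_width"])
E
python3 -c "
from h import *
to([.42,-.2,.2],-.29);to([.564,.0803,.125],-.29)"
```

```text
[ 0.6493 -0.633   0.1062 -0.0003 -0.0002 -0.2951]
[ 1.1137 -1.0589  0.2567 -0.0003 -0.0002 -0.2951]
```

Emit:
jog_arm(targets="0.07 -0.07 0.01 0 0 -0.03; 0.14 -0.13 0.02 0 0 -0.06; 0.2 -0.19 0.03 0 0 -0.09; 0.26 -0.25 0.04 0 0 -0.12; 0.32 -0.31 0.05 0 0 -0.15; 0.38 -0.37 0.06 0 0 -0.18; 0.44 -0.43 0.07 0 0 -0.21; 0.5 -0.49 0.08 0 0 -0.24; 0.57 -0.56 0.09 0 0 -0.27; 0.65 -0.63 0.1 0 0 -0.295", fingers=-1)

```text
time: 1.03
tool_pos: [0.4033, -0.2341, 0.207]
ee_rot: [-0.0, 0.801, 0.599, -0.0]
wrist_force: [0.2, -0.8, 0.1]
grip_width: 0.0002
finger_force: 0.0
```

```bash
python3 -c "
from h import *
st();to([.564,.0803,.125],-.29)"
```

```text
1.0333 [ 0.4033 -0.2341  0.207 ] [ 0.9593 -0.2823 -0.0002] [ 0.2364 -0.8039  0.1184] 0.00022196284785648484
[ 0.694   0.1308  0.1639 -0.0001  0.      0.0012]
```

Emit:
jog_arm(targets="0.07 0.01 0.01 0 0 0; 0.15 0.03 0.03 0 0 0; 0.23 0.04 0.05 0 0 0; 0.31 0.06 0.07 0 0 0; 0.39 0.07 0.09 0 0 0; 0.47 0.09 0.11 0 0 0; 0.55 0.11 0.12 0 0 0; 0.62 0.12 0.12 0 0 0; 0.65 0.12 0.12 0 0 0; 0.65 0.12 0.12 0 0 0")

```text
time: 1.87
tool_pos: [0.5551, 0.0645, 0.1469]
ee_rot: [-0.001, 0.8, 0.6, 0.002]
wrist_force: [-0.3, 0.5, -0.2]
grip_width: -0.0003
finger_force: 0.0
```

Run:
```python
from h import *
st();to([.564,.0803,.115],-.29)
a=[cv2.resize(read_camera(n)[v-45:v+45,u-60:u+60],(480,360)) for n,u,v in(("scene",285,200),("top",225,190))]
cv2.imwrite("pics/c1.png",cv2.cvtColor(np.vstack(a)[:,:],cv2.COLOR_RGB2BGR)[::1][:600])
```

```text
1.8667 [0.5551 0.0645 0.1469] [ 0.9603 -0.279   0.0006] [-0.2664  0.5447 -0.199 ] -0.0002757309253301761
[ 0.0351  0.0082  0.064   0.0002 -0.0013  0.0023]
```

Emit:
jog_arm(targets="0.01 0 0.02 0 0 0; 0.02 0.01 0.03 0 0 0; 0.034 0.008 0.05 0 0 0; 0.034 0.008 0.06 0 0 0; 0.034 0.008 0.066 0 0 0; 0.034 0.008 0.07 0 0 0; 0.034 0.008 0.07 0 0 0; 0.034 0.008 0.07 0 0 0; 0.034 0.008 0.07 0 0 0; 0.034 0.008 0.07 0 0 0")

```text
time: 2.8
tool_pos: [0.5627, 0.0732, 0.1125]
ee_rot: [0.0, 0.802, 0.597, 0.0]
wrist_force: [-0.1, 0.6, -0.2]
grip_width: 0.0002
finger_force: 0.0
```

Run:
```python
from h import *
st();to([.564,.0803,.100],-.29)
a=[cv2.resize(read_camera(n)[v-33:v+33,u-60:u+60],(533,293)) for n,u,v in(("scene",285,200),("top",225,190))]
cv2.imwrite("pics/c2.png",cv2.cvtColor(np.vstack(a),cv2.COLOR_RGB2BGR))
```

```text
2.8 [0.5627 0.0732 0.1125] [ 0.9581 -0.2865  0.0007] [-0.1417  0.5822 -0.1567] 0.00023890725701138598
[ 0.0143 -0.0016  0.025   0.0002 -0.0001 -0.0002]
```

View pics/c2.png

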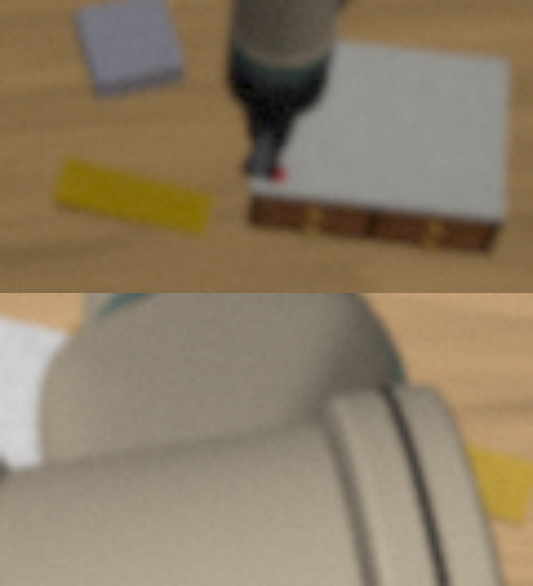

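The crop shows the closed fingers about 7 mm short (-y) of the red dot at crop pixel (278,174), which agrees with the computed offset. I'll correct that and descend slowly.

Emit:
jog_arm(targets="0.007 0 0 0 0 0; 0.014 -0.002 0 0 0 0; 0.014 -0.002 0.004 0 0 0; 0.014 -0.002 0.008 0 0 0; 0.014 -0.002 0.012 0 0 0; 0.014 -0.002 0.016 0 0 0; 0.014 -0.002 0.018 0 0 0; 0.014 -0.002 0.02 0 0 0; 0.014 -0.002 0.021 0 0 0; 0.014 -0.002 0.022 0 0 0")

```text
time: 3.73
tool_pos: [0.5638, 0.0798, 0.1013]
ee_rot: [0.0, 0.802, 0.597, -0.0]
wrist_force: [-0.6, -2.3, 3.7]
grip_width: 0.0004
finger_force: 1.7
```

Emit:
jog_arm(targets="0 0 0.001 0 0 0; 0 0 0.002 0 0 0; 0 0 0.003 0 0 0; 0 0 0.004 0 0 0; 0 0 0.005 0 0 0; 0 0 0.006 0 0 0; 0 0 0.007 0 0 0; 0 0 0.008 0 0 0; 0 0 0.008 0 0 0; 0 0 0.008 0 0 0")

```text
time: 4.57
tool_pos: [0.5653, 0.0788, 0.098]
ee_rot: [0.002, 0.802, 0.597, 0.001]
wrist_force: [1.4, -4.7, 7.1]
grip_width: -0.0
finger_force: 3.3
```

Emit:
jog_arm(targets="0 0 0.001 0 0 0; 0 0 0.002 0 0 0; 0 0 0.003 0 0 0; 0 0 0.004 0 0 0; 0 0 0.005 0 0 0; 0 0 0.006 0 0 0; 0 0 0.007 0 0 0; 0 0 0.008 0 0 0; 0 0 0.008 0 0 0; 0 0 0.008 0 0 0")

```text
time: 5.4
tool_pos: [0.5663, 0.0787, 0.0947]
ee_rot: [0.002, 0.802, 0.597, 0.002]
wrist_force: [2.5, -4.8, 10.7]
grip_width: 0.0002
finger_force: 5.3
```

Run:
```python
from h import *
st()
a=cv2.resize(read_camera("scene")[167:233,225:345],(800,440))
cv2.imwrite("pics/c3.png",cv2.cvtColor(a,cv2.COLOR_RGB2BGR))
```

```text
5.4 [0.5663 0.0787 0.0947] [ 0.9577 -0.2878  0.0057] [ 2.5101 -4.8148 10.7023] 0.00023107178112463447
```

View pics/c3.png

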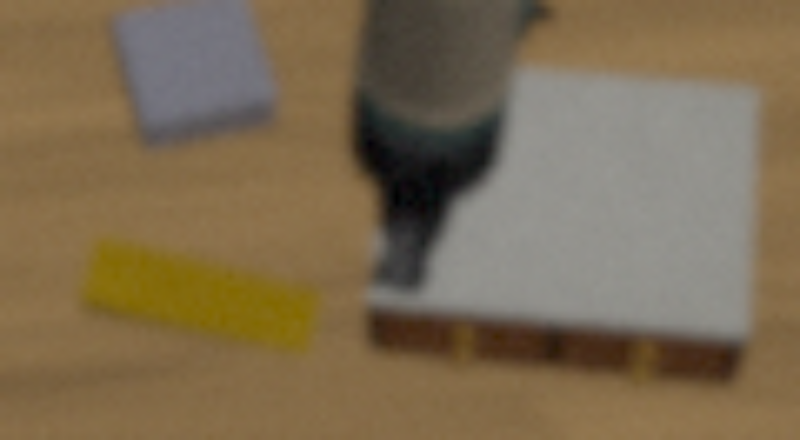

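Emit:
jog_arm(targets="-0.001 0.001 0.001 0 0 0; -0.002 0.003 0.001 0 0 0; -0.003 0.004 0.002 0 0 0; -0.003 0.005 0.003 0 0 0; -0.004 0.006 0.004 0 0 0; -0.004 0.006 0.005 0 0 0; -0.004 0.006 0.005 0 0 0; -0.004 0.006 0.005 0 0 0; -0.004 0.006 0.005 0 0 0; -0.004 0.006 0.005 0 0 0")

```text
time: 6.28
tool_pos: [0.5668, 0.0783, 0.0941]
ee_rot: [0.001, 0.802, 0.597, 0.001]
wrist_force: [-5.7, -1.0, 29.2]
grip_width: 0.0001
finger_force: 14.5
```

It has bottomed out (force jumped while z barely moved), about 7 mm below first contact. Next I release back along the same path.

Emit:
jog_arm(targets="0.001 -0.001 -0.005 0 0 0; 0.002 -0.003 -0.008 0 0 0; 0.004 -0.006 -0.011 0 0 0; 0.004 -0.006 -0.014 0 0 0; 0.004 -0.006 -0.017 0 0 0; 0.004 -0.006 -0.02 0 0 0; 0.004 -0.006 -0.024 0 0 0; 0.004 -0.006 -0.03 0 0 0; 0.004 -0.006 -0.05 0 0 0; 0.004 -0.006 -0.08 0 0 0")

```text
time: 7.12
tool_pos: [0.5621, 0.08, 0.1299]
ee_rot: [-0.001, 0.802, 0.597, -0.002]
wrist_force: [-0.2, -0.3, 0.2]
grip_width: 0.0001
finger_force: 0.0
```

Run:
```python
from h import *
st();to([.505,-.145,.12],-.29)
```

```text
7.1167 [0.5621 0.08   0.1299] [ 0.9582 -0.2862 -0.0034] [-0.1616 -0.2706  0.1913] 5.8637649378495266e-05
[-0.4638  0.0194  0.0207 -0.0011  0.0006 -0.0001]
```

Emit:
jog_arm(targets="0 0 -0.02 0 0 0; -0.05 0 -0.03 0 0 0; -0.12 0.01 -0.03 0 0 0; -0.2 0.01 -0.03 0 0 0; -0.28 0.02 -0.03 0 0 0; -0.36 0.02 -0.03 0 0 0; -0.42 0.02 -0.02 0 0 0; -0.46 0.02 0 0 0 0; -0.47 0.02 0.02 0 0 0; -0.47 0.02 0.02 0 0 0")

```text
time: 7.95
tool_pos: [0.5041, -0.1494, 0.1194]
ee_rot: [-0.001, 0.803, 0.596, -0.001]
wrist_force: [0.1, 0.7, 0.2]
grip_width: 0.0002
finger_force: 0.0
```

Run:
```python
from h import *
st();to([.5065,-.138,.029],-.29)
o=look()
print(tri(o["scene","red"][0],o["top","red"][0]),o["top","red"][1])
n="top";b=np.array([plane(n,p,.08)[:2] for p in o[n,"white"][2]]);print(b,b.mean(0))
for n in("scene","top"):
    b=o[n,"yel"][2]; b=b[np.argsort(b[:,0])]
    L,R_=b[:2].mean(0),b[2:].mean(0)
    th,tn=(L,R_) if n=="scene" else (R_,L)
    print(o[n,"yel"][1],plane(n,th,.018),plane(n,tn,.0025),plane(n,o[n,"yel"][0],.0105))
```

```text
7.95 [ 0.5041 -0.1494  0.1194] [ 0.9571 -0.2898 -0.0029] [0.0856 0.6761 0.2128] 0.0001949637831571144
[ 0.0233 -0.0016  0.1808 -0.0009  0.0003 -0.0013]
(array([0.5639, 0.0801, 0.0839]), np.float64(0.0017282232852147963)) 16
[[0.4684 0.284 ]
 [0.619  0.2622]
 [0.5774 0.0595]
 [0.4288 0.0866]] [0.5234 0.1731]
335 [ 0.521  -0.0937  0.018 ] [0.554  0.0311 0.0025] [ 0.5379 -0.0323  0.0105]
458 [ 0.52   -0.0888  0.018 ] [0.5554 0.0281 0.0025] [ 0.5374 -0.0325  0.0105]
```

Emit:
jog_arm(targets="0 0 0.02 0 0 0; 0 0 0.06 0 0 0; 0 0 0.1 0 0 0; 0 0 0.13 0 0 0; 0 0 0.155 0 0 0; 0 0 0.17 0 0 -0.002; 0 0 0.178 0 0 -0.002; 0 0 0.18 0 0 -0.002; 0.01 0 0.18 0 0 -0.002; 0.02 0 0.18 0 0 -0.002")

```text
time: 8.88
tool_pos: [0.5093, -0.1378, 0.0312]
ee_rot: [0.0, 0.8, 0.6, 0.0]
wrist_force: [0.2, -0.1, -0.4]
grip_width: 0.0
finger_force: 0.0
```

Run:
```python
from h import *
st();to([.5163,-.105,.029],-.28)
```

```text
8.8833 [ 0.5093 -0.1378  0.0312] [ 0.9599 -0.2805  0.0012] [ 0.2117 -0.1172 -0.3528] 4.3005735232878214e-05
[ 0.0669 -0.005   0.0044  0.0004 -0.0001 -0.0014]
```

Emit:
jog_arm(targets="0.01 -0.005 0.003 0 0 0; 0.02 -0.005 0.004 0 0 0; 0.03 -0.005 0.004 0 0 0; 0.04 -0.005 0.004 0 0 0; 0.048 -0.005 0.004 0 0 0; 0.055 -0.005 0.004 0 0 0; 0.06 -0.005 0.004 0 0 0; 0.065 -0.005 0.004 0 0 0; 0.069 -0.005 0.004 0 0 0; 0.073 -0.005 0.004 0 0 0")

```text
time: 9.72
tool_pos: [0.5166, -0.1023, 0.0286]
ee_rot: [0.0, 0.8, 0.6, -0.0]
wrist_force: [-0.4, 0.1, -0.5]
grip_width: -0.0001
finger_force: 0.2
```

Run:
```python
from h import *
st()
```

```text
9.7167 [ 0.5166 -0.1023  0.0286] [ 0.9599 -0.2804  0.    ] [-0.4336  0.1066 -0.4848] -8.806897565877275e-05
```

Emit:
jog_arm(targets="0.008 0 0 0 0 -0.001; 0.018 0 0 0 0 -0.003; 0.028 0 0 0 0 -0.005; 0.038 -0.001 0 0 0 -0.007; 0.048 -0.001 0 0 0 -0.009; 0.058 -0.001 0 0 0 -0.011; 0.068 -0.002 0 0 0 -0.013; 0.078 -0.002 0 0 0 -0.014; 0.088 -0.003 0 0 0 -0.015; 0.092 -0.003 0 0 0 -0.016")

```text
time: 10.55
tool_pos: [0.5282, -0.0565, 0.0286]
ee_rot: [-0.0, 0.784, 0.62, 0.0]
wrist_force: [0.3, -0.7, -0.1]
grip_width: 0.0002
finger_force: 0.1
```

Run:
```python
from h import *
st();n="scene"
im=read_camera(n);m,c,a=mask(n,im,"yel")
b=cv2.boxPoints(cv2.minAreaRect(cv2.findContours(m,0,1)[0][0]));b=b[np.argsort(b[:,0])]
th,tn=plane(n,b[:2].mean(0),.018),plane(n,b[2:].mean(0),.0025)
print(a,th,tn,plane(n,c,.0105),np.arctan2(-(tn-th)[0],(tn-th)[1]))
cv2.imwrite("pics/c4.png",cv2.cvtColor(cv2.resize(im[167:233,225:345],(800,440)),cv2.COLOR_RGB2BGR))
```

```text
10.55 [ 0.5282 -0.0565  0.0286] [ 0.9731 -0.2302  0.0001] [ 0.3227 -0.7062 -0.0644] 0.00018553209475476954
303 [ 0.5332 -0.048   0.018 ] [0.5603 0.0721 0.0025] [0.5464 0.0069 0.0105] -0.22205099219898378
```

View pics/c4.png

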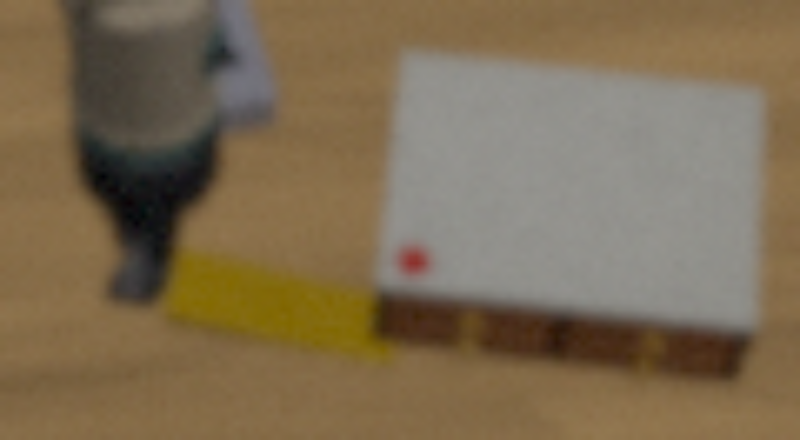

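The wedge is sliding straight, with its thin end under the -y side and aimed at the foot below the dot. The chest hasn't moved. From here I push in slow steps and watch the force.

Emit:
jog_arm(targets="0.003 0 0 0 0 0; 0.006 0 0 0 0 0; 0.009 0 0 0 0 0; 0.012 0 0 0 0 0; 0.015 0 0 0 0 0; 0.018 0 0 0 0 0; 0.021 0 0 0 0 0; 0.023 0 0 0 0 0; 0.024 0 0 0 0 0; 0.024 0 0 0 0 0")

```text
time: 11.43
tool_pos: [0.5308, -0.0459, 0.0286]
ee_rot: [-0.0, 0.785, 0.62, 0.0]
wrist_force: [0.1, 0.1, -0.5]
grip_width: 0.0001
finger_force: 0.0
```

Emit:
jog_arm(targets="0.001 0 0 0 0 0; 0.003 0 0 0 0 0; 0.005 0 0 0 0 0; 0.006 0 0 0 0 0; 0.008 0 0 0 0 0; 0.01 0 0 0 0 0; 0.011 0 0 0 0 0; 0.012 0 0 0 0 0; 0.012 0 0 0 0 0; 0.012 0 0 0 0 0")

```text
time: 12.27
tool_pos: [0.5322, -0.0402, 0.0286]
ee_rot: [0.0, 0.785, 0.62, 0.0]
wrist_force: [0.6, 0.7, 0.4]
grip_width: -0.0
finger_force: 0.0
```

Emit:
jog_arm(targets="0.001 0 0 0 0 0; 0.002 0 0 0 0 0; 0.003 0 0 0 0 0; 0.004 0 0 0 0 0; 0.005 0 0 0 0 0; 0.006 0 0 0 0 0; 0.007 0 0 0 0 0; 0.008 0 0 0 0 0; 0.008 0 0 0 0 0; 0.008 0 0 0 0 0")

```text
time: 13.1
tool_pos: [0.5331, -0.0362, 0.0286]
ee_rot: [-0.0, 0.785, 0.62, 0.0]
wrist_force: [-0.8, -1.2, -0.1]
grip_width: 0.0
finger_force: 0.0
```

Emit:
jog_arm(targets="0.001 0 0 0 0 0; 0.002 0 0 0 0 0; 0.003 0 0 0 0 0; 0.004 0 0 0 0 0; 0.005 0 0 0 0 0; 0.006 0 0 0 0 0; 0.007 0 0 0 0 0; 0.008 0 0 0 0 0; 0.008 0 0 0 0 0; 0.008 0 0 0 0 0")

```text
time: 13.93
tool_pos: [0.534, -0.0324, 0.0286]
ee_rot: [-0.0, 0.785, 0.62, 0.0]
wrist_force: [0.1, 0.0, -0.6]
grip_width: 0.0
finger_force: 0.0
```

Emit:
jog_arm(targets="0.001 0 0 0 0 0; 0.002 0 0 0 0 0; 0.003 0 0 0 0 0; 0.004 0 0 0 0 0; 0.005 0 0 0 0 0; 0.006 0 0 0 0 0; 0.007 0 0 0 0 0; 0.007 0 0 0 0 0; 0.007 0 0 0 0 0; 0.007 0 0 0 0 0")

```text
time: 14.77
tool_pos: [0.5348, -0.029, 0.0286]
ee_rot: [-0.0, 0.785, 0.62, 0.0]
wrist_force: [0.3, -0.1, -0.8]
grip_width: 0.0001
finger_force: 0.0
```

Emit:
jog_arm(targets="0.001 0 0 0 0 0; 0.002 0 0 0 0 0; 0.003 0 0 0 0 0; 0.004 0 0 0 0 0; 0.005 0 0 0 0 0; 0.005 0 0 0 0 0; 0.005 0 0 0 0 0; 0.005 0 0 0 0 0; 0.005 0 0 0 0 0; 0.005 0 0 0 0 0")

```text
time: 15.6
tool_pos: [0.5354, -0.0266, 0.0286]
ee_rot: [0.0, 0.785, 0.62, 0.0]
wrist_force: [0.3, -0.2, -0.0]
grip_width: -0.0002
finger_force: 0.0
```

Emit:
jog_arm(targets="0.001 0 0 0 0 0; 0.002 0 0 0 0 0; 0.003 0 0 0 0 0; 0.004 0 0 0 0 0; 0.005 0 0 0 0 0; 0.005 0 0 0 0 0; 0.005 0 0 0 0 0; 0.005 0 0 0 0 0; 0.005 0 0 0 0 0; 0.005 0 0 0 0 0")

```text
time: 16.43
tool_pos: [0.536, -0.0242, 0.0286]
ee_rot: [0.0, 0.785, 0.62, 0.0]
wrist_force: [-0.1, 0.1, 0.6]
grip_width: -0.0001
finger_force: 0.0
```

Emit:
jog_arm(targets="0.001 0 0 0 0 0; 0.002 0 0 0 0 0; 0.003 0 0 0 0 0; 0.004 0 0 0 0 0; 0.004 0 0 0 0 0; 0.004 0 0 0 0 0; 0.004 0 0 0 0 0; 0.004 0 0 0 0 0; 0.004 0 0 0 0 0; 0.004 0 0 0 0 0")

```text
time: 17.27
tool_pos: [0.5364, -0.0222, 0.0286]
ee_rot: [-0.0, 0.785, 0.62, 0.0]
wrist_force: [-0.4, -0.3, 0.9]
grip_width: 0.0001
finger_force: 0.0
```

Emit:
jog_arm(targets="0.001 0 0 0 0 0; 0.002 0 0 0 0 0; 0.003 0 0 0 0 0; 0.004 0 0 0 0 0; 0.004 0 0 0 0 0; 0.004 0 0 0 0 0; 0.004 0 0 0 0 0; 0.004 0 0 0 0 0; 0.004 0 0 0 0 0; 0.004 0 0 0 0 0")

```text
time: 18.1
tool_pos: [0.5369, -0.0203, 0.0286]
ee_rot: [0.0, 0.785, 0.62, 0.0]
wrist_force: [0.4, -0.1, -0.2]
grip_width: 0.0001
finger_force: 0.0
```

Run:
```python
from h import *
st();n="scene"
im=read_camera(n)
cv2.imwrite("pics/c5.png",cv2.cvtColor(cv2.resize(im[167:233,225:345],(800,440)),cv2.COLOR_RGB2BGR))
```

```text
18.1 [ 0.5369 -0.0203  0.0286] [ 0.9728 -0.2316  0.0001] [ 0.4046 -0.1291 -0.1514] 0.00013308897216113754
```

View pics/c5.png

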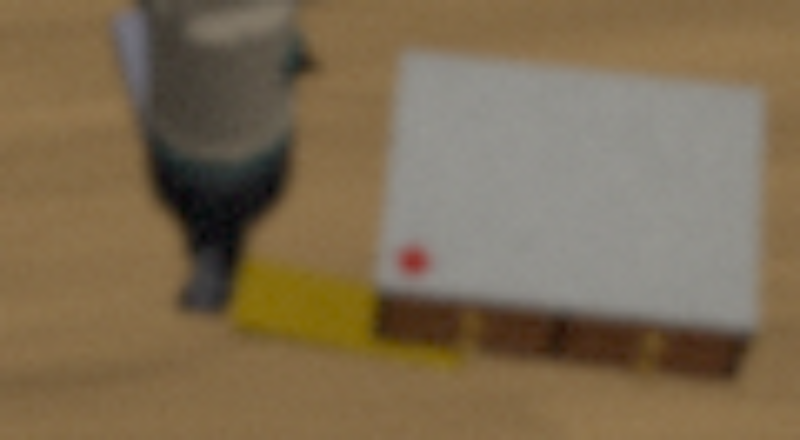

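The wedge is still in line, its edge showing slightly past the chest's +x face at (460,360). The chest is unmoved, so I keep going.

Emit:
jog_arm(targets="0.001 0 0 0 0 0; 0.002 0 0 0 0 0; 0.003 0 0 0 0 0; 0.004 0 0 0 0 0; 0.004 0 0 0 0 0; 0.004 0 0 0 0 0; 0.004 0 0 0 0 0; 0.004 0 0 0 0 0; 0.004 0 0 0 0 0; 0.004 0 0 0 0 0")

```text
time: 18.98
tool_pos: [0.5374, -0.0184, 0.0286]
ee_rot: [0.0, 0.785, 0.62, 0.0]
wrist_force: [0.2, -0.4, 0.1]
grip_width: -0.0001
finger_force: 0.0
```

Emit:
jog_arm(targets="0.001 0 0 0 0 0; 0.002 0 0 0 0 0; 0.003 0 0 0 0 0; 0.004 0 0 0 0 0; 0.004 0 0 0 0 0; 0.004 0 0 0 0 0; 0.004 0 0 0 0 0; 0.004 0 0 0 0 0; 0.004 0 0 0 0 0; 0.004 0 0 0 0 0")

```text
time: 19.82
tool_pos: [0.5379, -0.0164, 0.0286]
ee_rot: [0.0, 0.785, 0.62, 0.0]
wrist_force: [0.5, -0.1, 0.4]
grip_width: 0.0001
finger_force: 0.0
```

Emit:
jog_arm(targets="0.001 0 0 0 0 0; 0.002 0 0 0 0 0; 0.003 0 0 0 0 0; 0.003 0 0 0 0 0; 0.003 0 0 0 0 0; 0.003 0 0 0 0 0; 0.003 0 0 0 0 0; 0.003 0 0 0 0 0; 0.003 0 0 0 0 0; 0.003 0 0 0 0 0")

```text
time: 20.65
tool_pos: [0.5381, -0.0151, 0.0286]
ee_rot: [0.0, 0.785, 0.62, -0.0]
wrist_force: [-0.6, -1.3, 0.0]
grip_width: 0.0
finger_force: 0.8
```

Emit:
jog_arm(targets="0.001 0 0 0 0 0; 0.002 0 0 0 0 0; 0.003 0 0 0 0 0; 0.003 0 0 0 0 0; 0.003 0 0 0 0 0; 0.003 0 0 0 0 0; 0.003 0 0 0 0 0; 0.003 0 0 0 0 0; 0.003 0 0 0 0 0; 0.003 0 0 0 0 0")

```text
time: 21.48
tool_pos: [0.5384, -0.0138, 0.0286]
ee_rot: [0.0, 0.785, 0.62, -0.0]
wrist_force: [-1.9, -4.4, 0.4]
grip_width: 0.0002
finger_force: 2.4
```

Force is now about 4.7 N, so the wedge is seated. I back off and return to the dotted corner.

Emit:
jog_arm(targets="-0.01 0 0 0 0 0; -0.03 0 0 0 0 0; -0.06 0 0 0 0 0; -0.08 0 -0.03 0 0 0; -0.08 0 -0.09 0 0 0; -0.08 0 -0.15 0 0 0; -0.08 0 -0.2 0 0 0; -0.08 0 -0.22 0 0 0; -0.08 0 -0.22 0 0 0; -0.08 0 -0.22 0 0 0")

```text
time: 22.32
tool_pos: [0.5293, -0.0524, 0.1386]
ee_rot: [0.0, 0.785, 0.62, 0.0]
wrist_force: [-0.1, 0.1, -0.6]
grip_width: 0.0
finger_force: 0.0
```

Run:
```python
from h import *
st();to([.564,.0803,.112],-.195)
o=look()
print(tri(o["scene","red"][0],o["top","red"][0]),o["top","red"][1])
n="top";b=np.array([plane(n,p,.08)[:2] for p in o[n,"white"][2]]);print(b,b.mean(0))
```

```text
22.3167 [ 0.5293 -0.0524  0.1386] [ 0.9728 -0.2315  0.0008] [-0.1088  0.0956 -0.5959] 2.293227387764828e-05
[ 0.2742  0.006   0.0533  0.0003 -0.0002 -0.0123]
(array([0.5639, 0.0801, 0.0839]), np.float64(0.0017282232852147963)) 16
[[0.4682 0.2834]
 [0.6189 0.2616]
 [0.5774 0.0595]
 [0.4288 0.0866]] [0.5233 0.1728]
```

Chest is in place and level.

Emit:
jog_arm(targets="0.03 0 0 0 0 0; 0.08 0 0 0 0 0; 0.13 0 0 0 0 0; 0.18 0.003 0 0 0 0; 0.22 0.006 0.01 0 0 0; 0.25 0.006 0.02 0 0 0; 0.265 0.006 0.035 0 0 0; 0.274 0.006 0.045 0 0 0; 0.274 0.006 0.05 0 0 0; 0.274 0.006 0.05 0 0 0")

```text
time: 23.25
tool_pos: [0.5628, 0.0789, 0.1121]
ee_rot: [-0.0, 0.785, 0.62, -0.002]
wrist_force: [-0.6, -0.2, 0.2]
grip_width: 0.0001
finger_force: 0.0
```

Run:
```python
from h import *
st();to([.564,.0803,.102])
```

```text
23.25 [0.5628 0.0789 0.1121] [ 0.9726 -0.2323 -0.0026] [-0.627  -0.1849  0.1566] 8.212787041745026e-05
[0.0034 0.0017 0.0202 0.     0.     0.    ]
```

Emit:
jog_arm(targets="0.002 0.001 0.004 0 0 0; 0.002 0.001 0.008 0 0 0; 0.002 0.001 0.012 0 0 0; 0.002 0.001 0.015 0 0 0; 0.002 0.001 0.017 0 0 0; 0.002 0.001 0.018 0 0 0; 0.002 0.001 0.019 0 0 0; 0.002 0.001 0.02 0 0 0; 0.002 0.001 0.02 0 0 0; 0.002 0.001 0.02 0 0 0")

```text
time: 24.08
tool_pos: [0.5647, 0.0811, 0.1037]
ee_rot: [0.0, 0.785, 0.62, 0.0]
wrist_force: [1.7, 0.1, 0.4]
grip_width: -0.0002
finger_force: 0.0
```

Emit:
jog_arm(targets="0 0 0.0005 0 0 0; 0 0 0.001 0 0 0; 0 0 0.001 0 0 0; 0 0 0.001 0 0 0; 0 0 0.001 0 0 0; 0 0 0.001 0 0 0; 0 0 0.001 0 0 0; 0 0 0.001 0 0 0; 0 0 0.001 0 0 0; 0 0 0.001 0 0 0")

```text
time: 24.92
tool_pos: [0.5646, 0.081, 0.1031]
ee_rot: [-0.0, 0.785, 0.62, 0.0]
wrist_force: [0.1, 0.2, -0.5]
grip_width: -0.0003
finger_force: 0.0
```

Emit:
jog_arm(targets="0 0 0.0005 0 0 0; 0 0 0.001 0 0 0; 0 0 0.0015 0 0 0; 0 0 0.002 0 0 0; 0 0 0.002 0 0 0; 0 0 0.002 0 0 0; 0 0 0.002 0 0 0; 0 0 0.002 0 0 0; 0 0 0.002 0 0 0; 0 0 0.002 0 0 0")

```text
time: 25.75
tool_pos: [0.5646, 0.081, 0.1021]
ee_rot: [0.0, 0.785, 0.62, 0.0]
wrist_force: [0.1, -0.7, 0.6]
grip_width: 0.0001
finger_force: 0.4
```

Emit:
jog_arm(targets="0 0 0.0005 0 0 0; 0 0 0.001 0 0 0; 0 0 0.001 0 0 0; 0 0 0.001 0 0 0; 0 0 0.001 0 0 0; 0 0 0.001 0 0 0; 0 0 0.001 0 0 0; 0 0 0.001 0 0 0; 0 0 0.001 0 0 0; 0 0 0.001 0 0 0")

```text
time: 26.58
tool_pos: [0.5646, 0.081, 0.1021]
ee_rot: [0.0, 0.785, 0.62, 0.0]
wrist_force: [-1.1, -0.9, 6.3]
grip_width: -0.0003
finger_force: 2.6
```

Emit:
jog_arm(targets="0 0 0.0005 0 0 0; 0 0 0.0006 0 0 0; 0 0 0.0006 0 0 0; 0 0 0.0006 0 0 0; 0 0 0.0006 0 0 0; 0 0 0.0006 0 0 0; 0 0 0.0006 0 0 0; 0 0 0.0006 0 0 0; 0 0 0.0006 0 0 0; 0 0 0.0006 0 0 0")

```text
time: 27.42
tool_pos: [0.5647, 0.081, 0.102]
ee_rot: [0.0, 0.785, 0.62, 0.0]
wrist_force: [-1.9, -0.6, 7.1]
grip_width: 0.0
finger_force: 3.6
```

Emit:
jog_arm(targets="0 0 0.0005 0 0 0; 0 0 0.0006 0 0 0; 0 0 0.0006 0 0 0; 0 0 0.0006 0 0 0; 0 0 0.0006 0 0 0; 0 0 0.0006 0 0 0; 0 0 0.0006 0 0 0; 0 0 0.0006 0 0 0; 0 0 0.0006 0 0 0; 0 0 0.0006 0 0 0")

```text
time: 28.25
tool_pos: [0.5647, 0.081, 0.102]
ee_rot: [0.0, 0.785, 0.62, 0.0]
wrist_force: [-2.2, -0.7, 8.1]
grip_width: 0.0
finger_force: 4.6
```

Emit:
jog_arm(targets="0 0 0.0006 0 0 0; 0 0 0.0006 0 0 0; 0 0 0.0006 0 0 0; 0 0 0.0006 0 0 0; 0 0 0.0006 0 0 0; 0 0 0.0006 0 0 0; 0 0 0.0006 0 0 0; 0 0 0.0006 0 0 0; 0 0 0.0006 0 0 0; 0 0 0.0006 0 0 0")

```text
time: 29.08
tool_pos: [0.5647, 0.0809, 0.1019]
ee_rot: [0.0, 0.785, 0.62, 0.0]
wrist_force: [-2.4, -0.8, 11.5]
grip_width: 0.0002
finger_force: 5.6
```

Emit:
jog_arm(targets="0 0 -0.004 0 0 0; 0 0 -0.01 0 0 0; 0 0 -0.03 0 0 0; 0 0 -0.08 0 0 0; -0.05 0 -0.14 0 0 0; -0.12 0 -0.2 0 0 0; -0.2 0 -0.24 0 0 0; -0.28 0 -0.24 0 0 0; -0.36 0 -0.24 0 0 0; -0.4 0 -0.24 0 0 0")

```text
time: 29.92
tool_pos: [0.5168, -0.1191, 0.222]
ee_rot: [0.001, 0.786, 0.618, -0.001]
wrist_force: [-0.8, -1.1, -0.5]
grip_width: 0.0002
finger_force: 0.0
```

Run:
```python
from h import *
st()
o=look()
print(tri(o["scene","red"][0],o["top","red"][0]))
n="top";b=np.array([plane(n,p,.08)[:2] for p in o[n,"white"][2]]);print(b,b.mean(0))
im=read_camera("scene")
cv2.imwrite("pics/c6.png",cv2.cvtColor(cv2.resize(im[150:250,200:380],(800,444)),cv2.COLOR_RGB2BGR))
```

```text
29.9167 [ 0.5168 -0.1191  0.222 ] [ 0.9716 -0.2366  0.0014] [-0.7645 -1.1229 -0.5276] 0.00017294828184017525
(array([0.5636, 0.08  , 0.0851]), np.float64(0.001677664088859058))
[[0.4682 0.2834]
 [0.6189 0.2616]
 [0.5774 0.0595]
 [0.4288 0.0866]] [0.5233 0.1728]
```

View pics/c6.png

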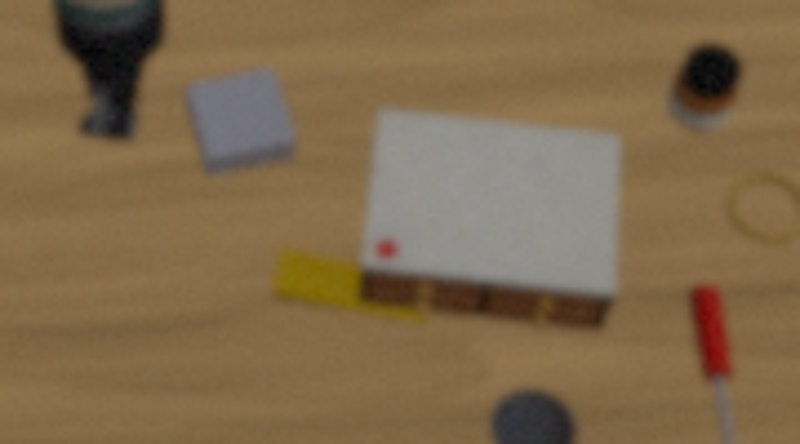

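The wedge sits under the dotted corner at (350,285), the chest is unmoved and level, and the arm is clear. I'll hand it in.

```bash
python3 -c "
from workcell import *
print(finish_job())"
```

```text
the job is handed in; nothing more can be done
None
```

I handed the job in at about 30 s: the chest rocked on the first press (which peaked at about 29 N) and came back, the wedge seated at about 4.8 N of push, the corner then gave only about 0.2 mm under about 11 N, the chest did not move measurably, and the arm is clear.

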